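# Set up the steel heating bath on the stirrer hotplate

## Robot

A 6-joint arm with a two-finger parallel gripper is mounted at the origin on the work surface. World frame = base frame: x ahead of the robot, y to its left, z up, the work surface at z = 0. Lengths are in mm, angles in rad, forces in N, time in s.
With the tool pointing down it reaches from about 275 to 750 mm from the base axis. Payload 10.2 kg.
Tool frame: the origin (TCP) lies midway between the tips of the shut fingers; the grasp point (between the pads) lies 19 mm behind it; z points along the fingers, y is the direction in which the jaws open and shut (so a half turn about z gives the same grasp; the last joint's range is limited). The gripper opens to 85 mm and grips with 20 to 120 N. Pads are 22 mm wide; open, the fingers measure 114 mm over their backs; the gripper's body (76 mm by 85 mm) begins 54 mm behind the grasp point. The pads swing forward as they close: fully open they stand 13 mm farther back than shut.
Start: joints at [-1.45, 0.313, 1.498, -0, 1.331, -0.223], TCP at [176.948, -494.288, 231.294] pointing down, gripper open.
Joint ranges: [-2.94, 2.94], [-0.97, 2.17], [0.19, 2.56], [-1.23, 4.37], [0.02, 3.11], [-2.88, 2.88]. Speed limits (rad/s): [2.39, 2.39, 3.01, 3.14, 3.14, 3.14].

## Interface

Orientations are given as a unit quaternion [w, x, y, z].
In Python, from rig import sense, optics, ctrl gives the robot as it stands.
- The arm moves only by the tool play_rows, never from a script. Its argument "plan" is a list of rows, each a list of 7 numbers: the shift along the world's x, y, z in mm, then the turn, a rotation vector about the world's x, y, z in rad, then the opening, from -1 (shut) to 1 (fully open), so that 0 is half open. A call has 1 to 5 rows; each row shifts and turns the pose as measured when the row begins; what a row does not reach is not made up. A row lasts 1/12 s, in which the tool goes at most 41.7 mm and 7.16 degrees, less where a joint would pass 70% of its speed; a pose out of reach is approached as far as the arm can. A call is refused whole if a number of a shift passes 41.7 or a number of a turn 0.125, either way. A call with a gripper value outside its range is refused whole. The fingers move at their own pace and stop on an object; "grip_force" is the grip in N (left out, the last holds). Time passes only in rows, so rows that do not move let the fingers close. It gives the time, the measured TCP pose, the force and the opening at its end, in the units of the state.
- sense(): the state, without advancing time (a new reading comes with each control period).
- optics.capture(name): name is "scene" or "top" or "wrist"; returns a dict with "img" (420x560x3 uint8, blue, green, red), "fx", "fy", "cx", "cy" (pixels), "world_to_cam" (4x4, takes a point from world to camera coordinates). Camera axes: x right, y up, looking along -z (the intrinsics and any distortion apply to the point x, -y, -z); pixel columns grow to the right and rows downward; lengths in mm; the calibration is good to about 2 mm. A picture is of the moment at which its call begins. There is no depth.
- ctrl.finish_job(): hands the job in, once; it reports no verdict.
The state is a dict: "time_s": time; "joints": joint angles; "dq": joint speeds; "tau": joint torques, N m; "eef_pos": TCP position; "ee_rot": TCP orientation; "force": force on the tool from outside, world axes, zero at the start; "wrist_torque": the same for the moment, N m; "grip_width": opening from 0.0 (shut) to 1.0 (fully open).
Only numpy, scipy, OpenCV 4.12 (cv2) and the standard library are available. Lean on these libraries where they do the work, as an engineer would, in place of code of your own. Each camera call takes 0.05 s, during which the arm holds its last target. There are 200 camera calls.

## Task

The rectangular steel pot has been drying mouth-down on the rubber mat: turn it over and stand it mouth-up in the middle of the hotplate's white square plate. Only then lift the steel basket up and off its hook and lower it into the pot, so that it stands upright on the pot's bottom. Leave all the other things where they stand.

Things in the scene. Friction and masses are not known exactly. Their poses are not given: they have to be found in the camera images.
- pot: open rectangular pot, plain steel, 96 (its x) x 64 (its y) x 90 (its z) mm outside, walls and bottom 3 mm, a thin darker lip round the mouth. Origin: centre of the outside of its closed bottom; z points from the bottom out through the mouth, so it points down at the start, origin 94 mm above the table (rim on the 4 mm mat). Can be held by its long sides, 64 mm apart; lies steadily on a side.
- basket: steel basket, 70 (its x) x 42 (y) x 50 (z) mm, 180 g, with a rigid bail: uprights at the ends of x carry a crossbar along x, 10 mm wide, 92 to 98 mm above the underside. On the bar's middle a black upright grip, 20 x 20 mm, 98 to 144 mm above the underside. Origin: centre of its underside, z up. The crossbar hangs on the hook, whose wire passes under it at right angles.
- hook (a point): point on top of the hook's wire (8 mm thick) where the basket's crossbar rests, 200 mm above the table
- stand: fixed stand: dark base plate 160 (its x) x 110 (y) x 12 mm, 12 mm post at x = +20 mm, topped at 211 mm by a black 26 mm block; from it the hook's wire runs level along the stand's -x (top at 200 mm) to x = -90 mm, its end turned up to 214 mm at x = -98 mm. Origin under the base plate's middle, z up; the hook point is at x = -75 mm.
- hotplate: fixed white stirrer hotplate, 260 (its x) x 180 (its y) mm, housing 53 mm high; two black knobs 34 mm wide, 69 mm high, at x = -90 mm, y = +-55 mm. Origin under the middle of the housing at table height, z up.
- plate_centre (a point): centre of the top face of the hotplate's white square plate (162 x 162 mm), 60 mm above the table; axes as the hotplate's
- mat: fixed black rubber draining mat, 300 (x) x 340 (y) mm, 4 mm thick; origin under its middle
- reagent_bottle: bystander: amber bottle, 60 mm across, 165 mm tall; origin at the centre of its underside
- dish: bystander: white ceramic bowl, 80 mm across, 40 mm tall, mouth up; origin at the centre of its underside
- round_beaker: bystander: round steel beaker, 64 mm across, 68 mm tall, mouth-down on the mat; origin at the centre of its closed end (on top), its z points down out of the mouth
- jar: bystander: glass jar with black cap, 64 mm across, 75 mm tall; origin at the centre of its underside
- cork_ring: bystander: cork ring, 100 mm across, 28 mm tall, lying flat; origin at the centre of its underside
- wash_bottle: bystander: white plastic bottle, 68 mm across, 170 mm tall; origin at the centre of its underside
- clamp: bystander: black rod clamp lying on the table, block 50 x 30 x 26 mm with a steel rod to 110 mm along its x; origin under the middle of the block
Mind the look-alikes: they are no part of the job. Leave any purple or red look-alike of the pot alone.

How it is judged:
By the outcome, as a careful person would: the job done as asked, in the order asked, and still so for the second after the job is handed in, with the robot touching nothing.
It also fails if it takes over 72 s, if anything falls off the work surface, if the arm or the gripper's body presses on something with over 40 N, if the wrist force passes 120 N, or if a joint passes its speed limit or range.

## Working session

There is one attempt and no reset: what is moved stays moved. The work goes in short steps, Python scripts to look and compute and a tool call to move; the robot and the scene stay as the last step left them, time stands still between calls to the robot, and variables do not carry over. Pictures are saved under pics/ and viewed, about 8 in all and at most 12, crops included, and the job is handed in when it is done.

Besides the shell and the picture viewer there is one more tool, called after ">>>" as name([rows], argument=value, ...), one row to a line, values as JSON. play_rows: Moves the arm, as the interface text tells. Its arguments: {"type":"object","properties":{"plan":{"type":"array"},"grip_force":{"type":"number"}},"required":["plan"]}

```bash
mkdir -p pics; cat > h.py <<'E'
import numpy as np, cv2
from rig import sense, optics, ctrl
from scipy.spatial.transform import Rotation as R
def cap(n,save=None):
    c=optics.capture(n)
    if save: cv2.imwrite('pics/'+save,c['img'])
    return c
def ray(c,u,v):
    T=np.array(c['world_to_cam']);Rm=T[:3,:3];o=-Rm.T@T[:3,3]
    d=Rm.T@np.array([(u-c['cx'])/c['fx'],-(v-c['cy'])/c['fy'],-1.]);return o,d
def onz(c,u,v,z):
    o,d=ray(c,u,v);return (o+d*(z-o[2])/d[2]).round(1)
def proj(c,p):
    T=np.array(c['world_to_cam']);q=T[:3,:3]@np.array(p,float)+T[:3,3]
    return np.array([c['cx']+c['fx']*q[0]/-q[2],c['cy']-c['fy']*q[1]/-q[2]]).round(1)
E
python3 - <<'E'
from h import *
for n in('top','scene'):
    c=cap(n,n+'1.png'); print(n,c.keys(),c['fx'],c['cx'],c['cy'],ray(c,280,210))
s=sense();print(s)
E
```

```text
top dict_keys(['img', 'fx', 'fy', 'cx', 'cy', 'world_to_cam']) 394.7249338277178 276.2874391668402 207.43111123487407 (array([ 421.88625779,   88.1847642 , 1219.6137776 ]), array([ 0.1149763 , -0.01975136, -0.99323771]))
scene dict_keys(['img', 'fx', 'fy', 'cx', 'cy', 'world_to_cam']) 435.56610899957263 288.8825664927651 216.1863080263326 (array([1338.45953358,  770.95818088, 1156.27923964]), array([-0.52964221, -0.49941136, -0.68606489]))
{'time_s': 0.1, 'joints': array([-1.45042984e+00,  3.13390177e-01,  1.49831215e+00,  1.83249966e-05,
        1.33098379e+00, -2.23405084e-01]), 'dq': array([-0.00039216, -0.00049689, -0.00255026, -0.00067927,  0.00014324,
        0.00082851]), 'tau': array([ 3.13717195e-03, -4.12897038e+01, -2.60139245e+01, -1.85380768e-04,
        3.02675980e-03,  3.21943185e-05]), 'eef_pos': array([ 176.91120853, -494.07567555,  230.81271047]), 'ee_rot': array([-5.45548173e-04,  9.85264198e-01,  1.71038476e-01,  3.70420742e-05]), 'force': array([0.06238691, 0.72014347, 0.26924332]), 'wrist_torque': array([-0.01410314, -0.03015005,  0.00938735]), 'grip_width': 0.9980020863718619}
```

View pics/top1.png

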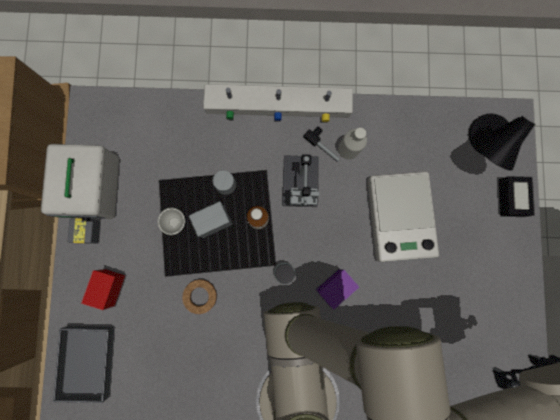

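View pics/scene1.png

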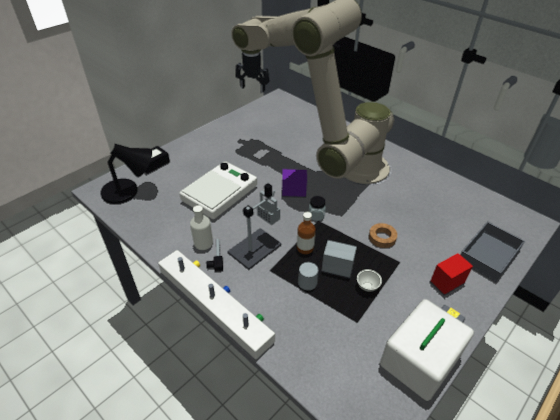

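Top view: the pot is at (210,219) on the mat, the hotplate at (404,215), the stand and basket at (301,180), and the amber bottle at (258,216). The dish is at (172,222), the round beaker at (224,182), and the purple and red decoys are off the mat. Next I'll zoom in.

```bash
python3 - <<'E'
from h import *
t=cv2.imread('pics/top1.png');s=cv2.imread('pics/scene1.png')
a=cv2.resize(t[145:265,155:325],None,fx=4.6,fy=4.6,interpolation=cv2.INTER_CUBIC)[:,:780]
cv2.imwrite('pics/a.png',cv2.convertScaleAbs(a,alpha=1.5))
b=cv2.resize(s[150:300,175:375],None,fx=4,fy=4,interpolation=cv2.INTER_CUBIC)
cv2.imwrite('pics/b.png',cv2.convertScaleAbs(b,alpha=1.3))
# plate
g=cv2.cvtColor(t,cv2.COLOR_BGR2GRAY)
m=np.zeros_like(g);m[165:265,365:445]=(g[165:265,365:445]>125)*255
cs,_=cv2.findContours(m,cv2.RETR_EXTERNAL,cv2.CHAIN_APPROX_SIMPLE);k=max(cs,key=cv2.contourArea)
c=cap('top');r=cv2.minAreaRect(k);print(r,[onz(c,*p,53) for p in cv2.boxPoints(r)], onz(c,*r[0],53))
# mat
m=np.zeros_like(g);m[165:280,155:280]=(g[165:280,155:280]<38)*255
m=cv2.morphologyEx(m,cv2.MORPH_CLOSE,np.ones((25,25)))
cs,_=cv2.findContours(m,cv2.RETR_EXTERNAL,cv2.CHAIN_APPROX_SIMPLE);k=max(cs,key=cv2.contourArea)
r=cv2.minAreaRect(k);print(r,[onz(c,*p,4) for p in cv2.boxPoints(r)], onz(c,*r[0],4))
E
```

```text
((404.5411376953125, 216.27813720703125), (87.11730194091797, 59.238040924072266), 83.79655456542969) [array([ 666.7, -205.2,   53. ]), array([ 691.4, -384.2,   53. ]), array([ 431.5, -406.2,   53. ]), array([ 408.6, -231.8,   53. ])] [ 547.8 -306.8   53. ]
((216.2325897216797, 222.692138671875), (95.3779525756836, 111.35327911376953), 84.5596694946289) [array([645. , 451.6,   4. ]), array([688.1, 107.3,   4. ]), array([393.9,  71.7,   4. ]), array([354.1, 406.5,   4. ])] [518.1 259.6   4. ]
```

View pics/a.png

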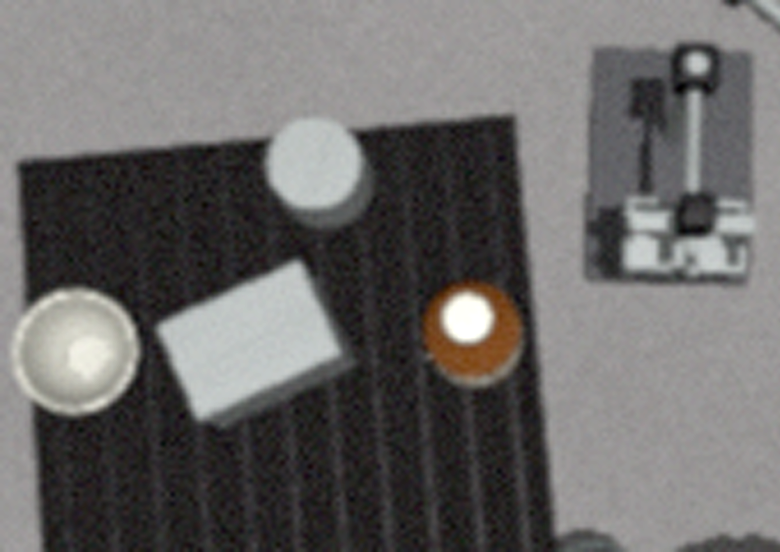

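View pics/b.png

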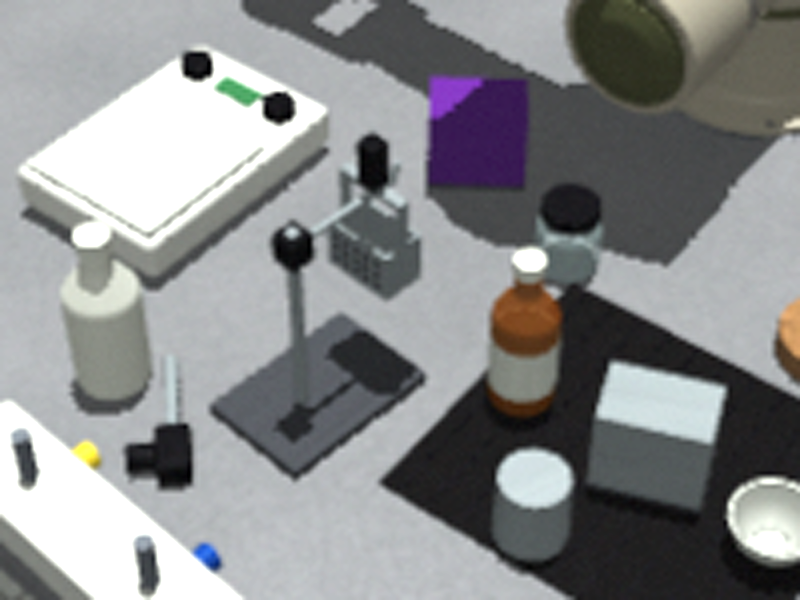

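```bash
python3 - <<'E'
from h import *
c=cap('top');t=c['img'];g=cv2.cvtColor(t,cv2.COLOR_BGR2GRAY)
z=lambda x,y:(155+(x+.5)/4.6-.5,145+(y+.5)/4.6-.5)
print('pot',[onz(c,*z(*p),94) for p in((157,326),(301,260),(343,352),(201,420))])
# refined pot by mask
m=np.zeros_like(g);m[198:242,185:235]=(g[198:242,185:235]>100)*255
cs,_=cv2.findContours(m,cv2.RETR_EXTERNAL,cv2.CHAIN_APPROX_NONE);k=max(cs,key=cv2.contourArea)
r=cv2.minAreaRect(k);w=np.array([onz(c,*p,94) for p in k[:,0]])[:,:2].astype(np.float32)
print('potrect',cv2.minAreaRect(w), w.mean(0))
print('grip',onz(c,*z(697,213),252),'block',onz(c,*z(695,67),211))
print('stand base',[onz(c,*z(*p),12) for p in((595,48),(752,52),(748,283),(587,278))])
print('dish',onz(c,*z(75,350),40),'bottle',onz(c,*z(466,318),165),'beaker',onz(c,*z(315,163),68))
d=cap('scene');z2=lambda x,y:(175+x/4,150+y/4)
print('grip top scene',onz(d,*z2(374,140),252),'block',onz(d,*z2(293,240),200))
print('pot scene top',[onz(d,*z2(*p),94) for p in((610,367),(725,383),(713,440),(597,423))])
print('plate corners scene',[onz(d,*z2(*p),60) for p in((165,72),(265,150),(150,235),(32,165))])
print('purple',[onz(c,*p,90) for p in((342,270),(358,286),(336,307),(317,290))],'jar',onz(c,284,271,75))
print('wash',onz(c,360,134,170))
E
```

```text
pot [array([529.6, 326.2,  94. ]), array([573.3, 238.6,  94. ]), array([516.4, 210.2,  94. ]), array([472. , 296.1,  94. ])]
potrect ((522.7737426757812, 269.2244873046875), (63.803592681884766, 95.73072052001953), 26.46986961364746) [522.49994 269.2643 ]
grip [583.3   5.1 252. ] block [674.2   4.1 211. ]
stand base [array([735.3,  55.8,  12. ]), array([735.5, -51.3,  12. ]), array([576.7, -50.5,  12. ]), array([577.2,  57.7,  12. ])]
dish [517.8 389.9  40. ] bottle [532.2 131.6 165. ] beaker [640.  235.8  68. ]
grip top scene [581.4   5.2 252. ] block [670.9   2.2 200. ]
pot scene top [array([519.6, 216.5,  94. ]), array([467.5, 296.1,  94. ]), array([523.6, 325.8,  94. ]), array([574.2, 247.6,  94. ])]
plate corners scene [array([ 492.8, -384.4,   60. ]), array([ 504.9, -222.2,   60. ]), array([ 659.6, -208.9,   60. ]), array([ 674.6, -364.3,   60. ])]
purple [array([ 386.1, -114. ,   90. ]), array([ 342.5, -159.5,   90. ]), array([283.2, -97.6,  90. ]), array([328.7, -43.8,  90. ])] jar [378.8  49.8  75. ]
wash [ 759.4 -147.6  170. ]
```

>>> play_rows([
  [0,0,41,0,0,0,1],
  [0,20,41,0,0,0,1],
  [0,40,30,0,0,0.1,1],
  [5,41,10,0,0,0.12,1],
  [12,41,0,0,0,0.12,1],
], grip_force=60)

```text
time_s: 0.67
eef_pos: [191.6, -357.9, 348.2]
ee_rot: [-0.005, 0.941, 0.337, -0.002]
force: [0.6, -0.7, -0.7]
grip_width: 0.998
```

>>> play_rows([
  [28,30,0,0,0,0.124,1],
  [28,30,0,0,0,0.124,1],
  [28,30,0,0,0,0.124,1],
  [24,33,0,0,0,0.124,1],
  [20,36,0,0,0,0.124,1],
])

```text
time_s: 1.08
eef_pos: [319.1, -192.7, 350.2]
ee_rot: [-0.001, 0.792, 0.611, -0.003]
force: [-0.1, -0.2, 0.1]
grip_width: 1.004
```

>>> play_rows([
  [16,38,0,0,0,0.124,1],
  [14,39,0,0,0,0.124,1],
  [14,39,0,0,0,0.124,1],
  [12,40,0,0,0,0.124,1],
  [12,40,0,0,0,0.124,1],
])

```text
time_s: 1.5
eef_pos: [385.6, 4.7, 350.5]
ee_rot: [0.001, 0.565, 0.825, -0.002]
force: [0.7, -0.7, -0.2]
grip_width: 0.999
```

>>> play_rows([
  [12,40,0,0,0,0.1,1],
  [12,40,0,0,0,0,1],
  [12,40,0,0,0,0,1],
  [12,40,0,0,0,0,1],
  [12,40,0,0,0,0,1],
])

```text
time_s: 1.92
eef_pos: [442.1, 205.4, 351.0]
ee_rot: [0.002, 0.517, 0.856, -0.002]
force: [1.7, -1.5, -0.1]
grip_width: 1.001
```

>>> play_rows([
  [10,30,-10,0,0,0,1],
  [5,30,0,0,0,0,1],
  [0,0,0,0,0,-0.02,1],
])

```text
time_s: 2.17
eef_pos: [457.2, 274.6, 339.0]
ee_rot: [0.002, 0.523, 0.852, -0.002]
force: [-0.3, 0.6, -0.8]
grip_width: 1.0
```

```bash
python3 - <<'E'
from h import *
c=cap('wrist','w1.png');s=sense();print(s['eef_pos'],R.from_quat(np.roll(s['ee_rot'],-1)).as_matrix().round(3).tolist(),s['joints'].round(2),proj(c,[522.7,269.2,94]),ray(c,280,210))
E
```

```text
[457.09794715 272.74778149 338.73122525] [[-0.451, 0.893, -0.0], [0.893, 0.451, -0.006], [-0.005, -0.003, -1.0]] [ 0.32  0.28  1.26 -0.01  1.6  -0.15] [323.3 206.4] (array([422.76676711, 344.12352808, 481.05387617]), array([ 0.12618595, -0.26047369, -0.95731032]))
```

View pics/w1.png

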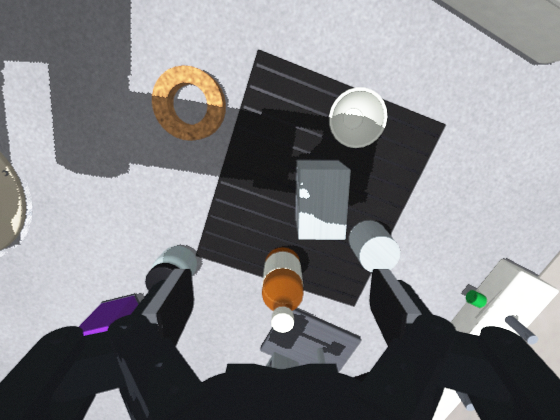

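>>> play_rows([
  [3,12,-10,-0.105,-0.052,0,1],
  [3,12,-15,-0.105,-0.052,0,1],
  [3,12,-15,-0.105,-0.052,0,1],
  [3,12,-15,-0.105,-0.052,0,1],
  [3,12,-15,-0.105,-0.052,0,1],
])

```text
time_s: 2.63
eef_pos: [477.0, 327.4, 274.5]
ee_rot: [0.261, 0.504, 0.809, -0.154]
force: [0.8, -0.4, 0.0]
grip_width: 1.001
```

>>> play_rows([
  [3,12,-15,-0.105,-0.052,0,1],
  [3,12,-15,-0.07,-0.035,0,1],
  [0,0,-15,0,0,0,1],
  [0,0,-15,0,0,0,1],
  [0,0,0,0,0,0,1],
])

```text
time_s: 3.05
eef_pos: [481.8, 351.5, 207.1]
ee_rot: [0.343, 0.481, 0.779, -0.209]
force: [-0.4, 0.3, -0.5]
grip_width: 1.001
```

```bash
cat >> h.py <<'E'
def st():
    s=sense();M=R.from_quat(np.roll(s['ee_rot'],-1)).as_matrix();print('pos',s['eef_pos'].round(1),'ty',M[:,1].round(3),'tz',M[:,2].round(3),'j',s['joints'].round(2),'F',s['force'].round(1),'w',round(s['grip_width'],3),'t',round(s['time_s'],2));return s['eef_pos'],M
E
python3 -c "from h import *;st()"
```

```text
pos [481.8 351.5 207.1] ty [0.893 0.45  0.005] tz [ 0.334 -0.656 -0.677] j [ 0.74  0.68  1.21 -0.79  1.54  0.42] F [-0.4  0.3 -0.5] w 1.001 t 3.05
```

>>> play_rows([
  [3,-6,-30,0.036,0.018,0,1],
  [3,-6,-30,0,0,0,1],
  [2,-5,-26,0,0,0,1],
  [0,0,0,0,0,0,1],
])

```text
time_s: 3.38
eef_pos: [492.7, 329.9, 124.3]
ee_rot: [0.325, 0.49, 0.785, -0.195]
force: [-0.4, -0.4, 0.3]
grip_width: 0.997
```

```bash
python3 - <<'E'
from h import *
p,M=st();f=np.array([523,268.3,53]);d=f-p;print(d, M.T@d)
c=cap('wrist','w2.png');print([proj(c,q) for q in([529,324.5,94],[573,239,94],[516,210,94],[472,296,94])])
E
```

```text
pos [492.7 329.9 124.3] ty [0.896 0.443 0.014] tz [ 0.32  -0.624 -0.713] j [ 0.69  0.74  1.32 -0.77  1.37  0.51] F [-0.4 -0.4  0.3] w 0.997 t 3.38
[ 30.333256   -61.55569132 -71.25124155] [ 1.05530255 -1.0852003  98.91237361]
[array([328. , 235.6]), array([315.5, 278.8]), array([245.4, 280. ]), array([227.1, 237.2])]
```

View pics/w2.png

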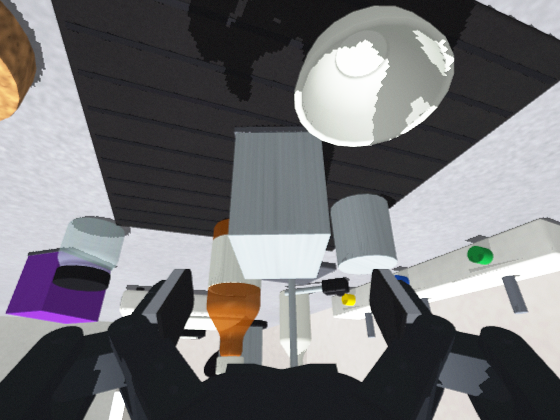

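>>> play_rows([
  [8,-16,-18,0,0,0,1],
  [8,-16,-18,0,0,0,1],
  [8,-16,-18,0,0,0,1],
  [6,-13,-16,0,0,0,1],
  [0,0,0,0,0,0,1],
])

```text
time_s: 3.85
eef_pos: [530.3, 269.0, 71.0]
ee_rot: [0.33, 0.496, 0.782, -0.183]
force: [0.2, 0.8, 0.4]
grip_width: 0.999
```

```bash
python3 - <<'E'
from h import *
p,M=st();f=np.array([523,268.3,53]);d=f-p;print(d, M.T@d)
E
```

```text
pos [530.3 269.   71. ] ty [0.897 0.441 0.041] tz [ 0.334 -0.614 -0.715] j [ 0.57  0.77  1.43 -0.85  1.19  0.57] F [0.2 0.8 0.4] w 0.999 t 3.85
[ -7.31697137  -0.7285528  -18.04967108] [14.24890647 -7.61303512 10.90274489]
```

>>> play_rows([
  [-7,-3,-6,-0.018,0.037,0,1],
  [0,0,-12,0,0,0,1],
  [0,0,0,0,0,0,1],
])

```text
time_s: 4.1
eef_pos: [526.4, 267.2, 60.4]
ee_rot: [0.322, 0.492, 0.785, -0.196]
force: [-0.1, 0.4, -0.6]
grip_width: 1.004
```

```bash
python3 - <<'E'
from h import *
p,M=st();f=np.array([523,268.3,53]);d=f-p;print(d, M.T@d)
E
```

```text
pos [526.4 267.2  60.4] ty [0.898 0.439 0.01 ] tz [ 0.313 -0.624 -0.716] j [ 0.57  0.79  1.42 -0.84  1.2   0.55] F [-0.1  0.4 -0.6] w 1.004 t 4.1
[-3.43692844  1.11255151 -7.3695447 ] [ 6.92151631 -2.67517104  3.50663783]
```

>>> play_rows([
  [-4,1,-9,0,0,0,1],
  [-1,0,-2,0,0,0,1],
  [0,0,0,0,0,0,-0.2],
])

```text
time_s: 4.35
eef_pos: [522.3, 270.5, 51.8]
ee_rot: [0.324, 0.493, 0.784, -0.192]
force: [0.2, -0.8, 0.0]
grip_width: 0.881
```

>>> play_rows([
  [0,0,0,0,0,0,-0.5],
  [0,0,0,0,0,0,-1],
  [0,0,0,0,0,0,-1],
  [0,0,0,0,0,0,-1],
  [0,0,0,0,0,0,-1],
])

```text
time_s: 4.77
eef_pos: [522.0, 271.3, 52.2]
ee_rot: [0.324, 0.493, 0.785, -0.192]
force: [0.5, -0.6, -0.2]
grip_width: 0.743
```

```bash
python3 - <<'E'
from h import *
p,M=st();f=np.array([523,268.3,53]);d=f-p;print(d, M.T@d)
E
```

```text
pos [522.  271.3  52.2] ty [0.897 0.441 0.018] tz [ 0.32  -0.62  -0.716] j [ 0.58  0.79  1.43 -0.85  1.18  0.58] F [ 0.5 -0.6 -0.2] w 0.743 t 4.77
[ 0.98726289 -2.99561026  0.84090259] [-2.8302082  -0.42035747  1.57121201]
```

>>> play_rows([
  [0,0,10,0,0,0,-1],
  [0,0,25,0,0,0,-1],
  [0,0,38,0,0,0,-1],
  [0,0,40,0,0,0,-1],
  [0,0,40,0,0,0,-1],
])

```text
time_s: 5.18
eef_pos: [516.8, 268.9, 201.1]
ee_rot: [0.317, 0.49, 0.787, -0.199]
force: [1.3, 0.7, -3.8]
grip_width: 0.741
```

```bash
python3 - <<'E'
from h import *
st()
E
```

```text
pos [516.8 268.9 201.1] ty [ 0.898  0.44  -0.003] tz [ 0.304 -0.625 -0.719] j [ 0.58  0.59  1.35 -0.78  1.39  0.35] F [ 1.3  0.7 -3.8] w 0.741 t 5.18
```

>>> play_rows([
  [-15,-20,35,0,0,0,-1],
  [-15,-25,35,0,0,0,-1],
  [-15,-28,35,0,0,0,-1],
  [-15,-30,30,0,0,-0.1,-1],
  [-8,-36,5,0,0,-0.12,-1],
])

```text
time_s: 5.6
eef_pos: [451.1, 141.5, 339.9]
ee_rot: [0.295, 0.575, 0.729, -0.226]
force: [1.6, 0.2, -3.7]
grip_width: 0.74
```

>>> play_rows([
  [0,-39,0,0,0,-0.12,-1],
  [0,-39,0,0,0,-0.12,-1],
  [0,-39,0,0,0,-0.12,-1],
  [0,-39,0,0,0,-0.12,-1],
  [5,-39,0,0,0,-0.12,-1],
])

```text
time_s: 6.02
eef_pos: [450.2, -58.4, 346.3]
ee_rot: [0.212, 0.773, 0.517, -0.3]
force: [1.4, 0.7, -3.8]
grip_width: 0.742
```

>>> play_rows([
  [5,-39,0,0,0,-0.12,-1],
  [10,-38,0,0,0,0,-1],
  [15,-36,0,0,0,0,-1],
  [20,-30,0,0,0,0,-1],
  [20,-10,0,0,0,0,-1],
])

```text
time_s: 6.43
eef_pos: [517.5, -224.2, 348.2]
ee_rot: [0.189, 0.808, 0.462, -0.313]
force: [0.6, 0.7, -3.6]
grip_width: 0.744
```

```bash
python3 - <<'E'
from h import *
st()
c=cap('top','t2.png')
g=cv2.cvtColor(c['img'],cv2.COLOR_BGR2GRAY)
print(c['img'][200,400])
E
```

```text
pos [ 517.5 -224.2  348.2] ty [ 0.865 -0.501  0.017] tz [-0.33  -0.594 -0.733] j [-0.31  0.47  1.14 -0.73  1.67  0.2 ] F [ 0.6  0.7 -3.6] w 0.744 t 6.43
[34 33 27]
```

>>> play_rows([
  [8,-12,0,0.104,-0.06,0,-1],
  [8,-12,0,0.104,-0.06,0,-1],
  [8,-12,0,0.104,-0.06,0,-1],
  [8,-12,0,0.104,-0.06,0,-1],
  [8,-12,0,0.104,-0.06,0,-1],
])

```text
time_s: 6.9
eef_pos: [562.7, -281.3, 346.3]
ee_rot: [0.036, 0.864, 0.5, -0.051]
force: [0.5, -0.0, -4.3]
grip_width: 0.742
```

>>> play_rows([
  [5,-5,0,0.104,-0.06,0,-1],
  [5,-5,0,0.104,-0.06,0,-1],
  [5,-5,-5,0.104,-0.06,0,-1],
  [0,0,-10,0.104,-0.06,0,-1],
  [0,0,-10,0.104,-0.06,0,-1],
])

```text
time_s: 7.32
eef_pos: [578.1, -299.3, 328.4]
ee_rot: [-0.112, 0.839, 0.486, 0.22]
force: [0.2, 0.3, -4.2]
grip_width: 0.74
```

```bash
cat >> h.py <<'E'
def Q(q): return R.from_quat(np.roll(q,-1)).as_matrix()
def pot(gq=(0.324,0.493,0.785,-0.192),g=(522.0,271.3,52.2),bot=(522.7,269.2,94),px=(0.446,-0.895,0),pz=(0,0,-1)):
    G=Q(gq);p,M=st();T=M@G.T
    b=p+T@(np.array(bot)-g);x=T@px;z=T@pz;y=np.cross(z,x)
    cor=np.array([b+sx*48*x+sy*32*y+sz*z for sx in(-1,1) for sy in(-1,1) for sz in(0,90)])
    print('bot',b.round(1),'x',x.round(3),'z',z.round(3),'ctr',(b+45*z).round(1),'minz',np.sort(cor[:,2])[:4].round(1));return b,x,z
E
python3 - <<'E'
from h import *
pot()
E
```

```text
pos [ 578.1 -299.3  328.4] ty [ 0.864 -0.503  0.025] tz [ 0.26   0.402 -0.878] j [-0.85  0.58  0.93  0.49  1.75 -0.26] F [ 0.2  0.3 -4.2] w 0.74 t 7.32
bot [ 557.9 -334.4  338.7] x [-0.123 -0.271 -0.955] z [ 0.472  0.83  -0.296] ctr [ 579.1 -297.1  325.3] minz [265.3 267.  292.  293.6]
```

>>> play_rows([
  [0,0,-5,0.088,-0.05,0,-1],
  [0,0,-5,0.088,-0.05,0,-1],
  [0,0,0,0.07,-0.04,0,-1],
  [0,0,0,0,0,0,-1],
])

```text
time_s: 7.65
eef_pos: [574.5, -302.2, 315.2]
ee_rot: [-0.186, 0.8, 0.457, 0.342]
force: [-0.0, 0.5, -3.9]
grip_width: 0.739
```

```bash
python3 - <<'E'
from h import *
pot()
t=cv2.imread('pics/top1.png');s=cv2.imread('pics/scene1.png')
a=cv2.resize(t[165:270,362:447],None,fx=5,fy=5,interpolation=cv2.INTER_CUBIC)
b=cv2.resize(s[158:225,178:262],None,fx=4.4,fy=4.4,interpolation=cv2.INTER_CUBIC)
o=np.zeros((525,800,3),np.uint8);o[:,:425]=a;o[:b.shape[0],425:425+b.shape[1]]=b
o=np.clip((o.astype(float)-90)*1.6,0,255).astype(np.uint8)
cv2.imwrite('pics/hp.png',o);print(a.shape,b.shape)
E
```

```text
pos [ 574.5 -302.2  315.2] ty [ 0.859 -0.513  0.015] tz [ 0.377  0.61  -0.697] j [-0.94  0.63  1.01  0.75  1.8  -0.34] F [-0.   0.5 -3.9] w 0.739 t 7.65
bot [ 553.4 -338.3  313. ] x [ 0.018 -0.011 -1.   ] z [ 0.497  0.868 -0.   ] ctr [ 575.8 -299.3  313. ] minz [264.3 264.3 265.7 265.7]
(525, 425, 3) (295, 370, 3)
```

View pics/hp.png

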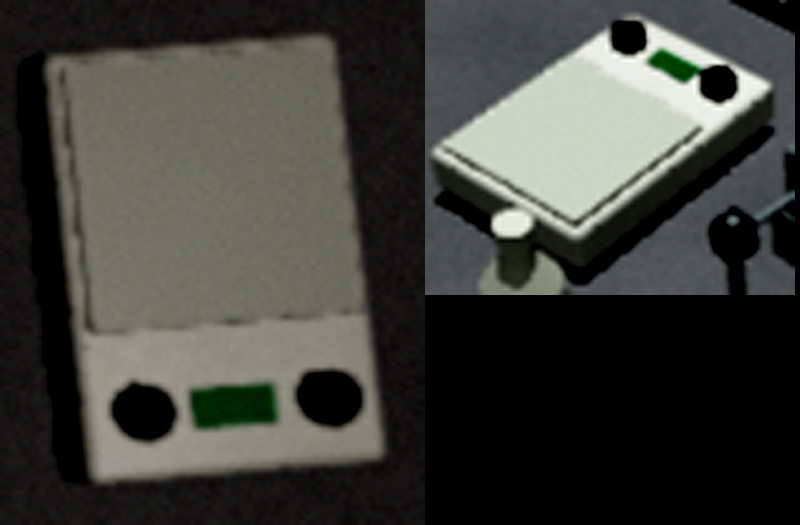

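```bash
python3 - <<'E'
from h import *
import rig
c=cap('top');d=cap('scene')
A=[onz(c,362+(x+.5)/5-.5,165+(y+.5)/5-.5,60) for x,y in((64,64),(333,42),(362,314),(92,331))]
B=[onz(d,178+(x-425+.5)/4.4-.5,158+(y+.5)/4.4-.5,60) for x,y in((440,148),(577,224),(702,127),(580,57))]
K=[onz(c,362+(x+.5)/5-.5,165+(y+.5)/5-.5,69) for x,y in((144,411),(330,397))]
H=[onz(c,362+(x+.5)/5-.5,165+(y+.5)/5-.5,53) for x,y in((46,58),(332,36),(385,456),(92,482))]
print(A,np.mean(A,0));print(B,np.mean(B,0));print(K);print(H,np.mean(H,0))
E
```

```text
[array([ 661.9, -215.5,   60. ]), array([ 679.7, -377.8,   60. ]), array([ 516.3, -391.5,   60. ]), array([ 502.1, -231.2,   60. ])] [ 590. -304.   60.]
[array([ 679.8, -369.7,   60. ]), array([ 659.6, -210.7,   60. ]), array([ 502.6, -228.5,   60. ]), array([ 513.3, -381.3,   60. ])] [ 588.825 -297.55    60.   ]
[array([ 455.6, -258.7,   69. ]), array([ 466.5, -367.8,   69. ])]
[array([ 666.7, -206.5,   53. ]), array([ 685. , -380.1,   53. ]), array([ 433.2, -406. ,   53. ]), array([ 413.8, -232.5,   53. ])] [ 549.675 -306.275   53.   ]
```

>>> play_rows([
  [7,-2,-20,0,0,0,-1],
  [7,-1,-35,0,0,0,-1],
  [0,0,-38,0,0,0,-1],
  [0,0,-38,0,0,0,-1],
  [0,0,-30,0,0,0,-1],
])

```text
time_s: 8.17
eef_pos: [593.5, -302.2, 164.6]
ee_rot: [-0.168, 0.798, 0.471, 0.335]
force: [-0.1, -0.3, -4.6]
grip_width: 0.747
```

>>> play_rows([
  [0,0,-15,0,0,0,-1],
  [0,0,0,0,0,0,-1],
])

```text
time_s: 8.33
eef_pos: [593.2, -299.1, 144.4]
ee_rot: [-0.17, 0.798, 0.473, 0.331]
force: [0.1, 0.2, -3.8]
grip_width: 0.744
```

```bash
python3 - <<'E'
from h import *
pot()
E
```

```text
pos [ 593.2 -299.1  144.4] ty [ 0.868 -0.494  0.042] tz [ 0.368  0.585 -0.723] j [-0.91  0.78  1.18  0.71  1.51 -0.57] F [ 0.1  0.2 -3.8] w 0.744 t 8.33
bot [ 573.  -335.7  143.8] x [ 0.023 -0.056 -0.998] z [ 0.48   0.876 -0.038] ctr [ 594.6 -296.3  142.1] minz [91.  94.  94.3 97.4]
```

>>> play_rows([
  [-2,-3,-12,0.056,0.023,0,-1],
  [-2,-2,-10,0.01,0,0,-1],
  [0,0,0,0,0,0,-1],
])

```text
time_s: 8.58
eef_pos: [591.5, -303.1, 126.4]
ee_rot: [-0.199, 0.795, 0.465, 0.336]
force: [-0.6, 0.5, -4.5]
grip_width: 0.739
```

```bash
python3 - <<'E'
from h import *
pot()
E
```

```text
pos [ 591.5 -303.1  126.4] ty [ 0.872 -0.49  -0.004] tz [ 0.349  0.628 -0.696] j [-0.92  0.83  1.15  0.72  1.56 -0.56] F [-0.6  0.5 -4.5] w 0.739 t 8.58
bot [ 571.4 -339.7  124.1] x [ 0.003  0.001 -1.   ] z [0.474 0.881 0.002] ctr [ 592.7 -300.1  124.2] minz [76.  76.1 76.2 76.3]
```

>>> play_rows([
  [-1,0,-8,0,0,0,-1],
  [0,0,-4,0,0,0,-1],
  [0,0,0,0,0,0,-1],
])

```text
time_s: 8.83
eef_pos: [591.7, -303.4, 117.1]
ee_rot: [-0.194, 0.795, 0.467, 0.335]
force: [-0.3, 0.3, -3.7]
grip_width: 0.74
```

```bash
python3 - <<'E'
from h import *
pot()
E
```

```text
pos [ 591.7 -303.4  117.1] ty [ 0.873 -0.488  0.005] tz [ 0.352  0.622 -0.7  ] j [-0.92  0.84  1.16  0.72  1.54 -0.58] F [-0.3  0.3 -3.7] w 0.74 t 8.83
bot [ 571.8 -340.1  115. ] x [ 0.008 -0.008 -1.   ] z [ 0.472  0.881 -0.003] ctr [ 593.  -300.5  114.9] minz [66.4 66.7 67.1 67.4]
```

>>> play_rows([
  [0,0,-3,0.008,0.008,0,-1],
  [0,0,-3,0,0,0,-1],
  [0,0,-2,0,0,0,-1],
  [0,0,0,0,0,0,-1],
])

```text
time_s: 9.17
eef_pos: [592.3, -303.7, 113.2]
ee_rot: [-0.198, 0.794, 0.467, 0.335]
force: [0.5, 0.6, -5.7]
grip_width: 0.741
```

```bash
python3 - <<'E'
from h import *
pot()
E
```

```text
pos [ 592.3 -303.7  113.2] ty [ 0.874 -0.486 -0.002] tz [ 0.347  0.627 -0.697] j [-0.91  0.85  1.15  0.72  1.54 -0.58] F [ 0.5  0.6 -5.7] w 0.741 t 9.17
bot [ 572.3 -340.4  111. ] x [ 0.004 -0.002 -1.   ] z [ 0.47   0.882 -0.   ] ctr [ 593.5 -300.7  111. ] minz [62.8 62.8 63.1 63.1]
```

>>> play_rows([
  [0,0,-3,0,0,0,-1],
  [0,0,-2,0,0,0,-1],
  [0,0,0,0,0,0,-1],
])

```text
time_s: 9.42
eef_pos: [592.6, -304.0, 112.9]
ee_rot: [-0.197, 0.793, 0.468, 0.337]
force: [0.7, 0.7, -4.0]
grip_width: 0.746
```

```bash
python3 - <<'E'
from h import *
pot()
E
```

```text
pos [ 592.6 -304.   112.9] ty [ 0.875 -0.484  0.003] tz [ 0.35   0.627 -0.696] j [-0.92  0.85  1.15  0.72  1.54 -0.59] F [ 0.7  0.7 -4. ] w 0.746 t 9.42
bot [ 572.7 -340.8  110.6] x [ 0.009 -0.002 -1.   ] z [0.469 0.883 0.002] ctr [ 593.8 -301.1  110.7] minz [62.4 62.6 62.9 63.1]
```

>>> play_rows([
  [0,0,-5,0,0,0,-1],
  [0,0,-3,0,0,0,-1],
  [0,0,-3,0,0,0,-1],
])

```text
time_s: 9.67
eef_pos: [593.0, -304.0, 112.6]
ee_rot: [-0.197, 0.79, 0.47, 0.341]
force: [-9.1, 2.3, 18.3]
grip_width: 0.744
```

```bash
python3 - <<'E'
from h import *
pot();print(sense()['force'])
E
```

```text
pos [ 593.  -304.   112.6] ty [ 0.877 -0.48   0.009] tz [ 0.353  0.631 -0.69 ] j [-0.92  0.85  1.15  0.73  1.54 -0.6 ] F [-9.1  2.3 18.3] w 0.744 t 9.67
bot [ 573.4 -340.9  110. ] x [ 0.018  0.001 -1.   ] z [0.464 0.886 0.01 ] ctr [ 594.3 -301.1  110.4] minz [61.5 62.4 62.5 63.4]
[-9.10658791  2.32412444 18.29288487]
```

>>> play_rows([
  [0,0,1,0,0,0,-1],
  [0,0,0,0,0,0,0.6],
  [0,0,0,0,0,0,1],
  [0,0,0,0,0,0,1],
])

```text
time_s: 10.0
eef_pos: [593.6, -304.4, 114.5]
ee_rot: [-0.196, 0.79, 0.47, 0.342]
force: [0.6, 0.2, 0.3]
grip_width: 1.0
```

>>> play_rows([
  [-5,-9,10,0,0,0,1],
  [-9,-16,18,0,0,0,1],
  [-12,-20,24,0,0,0,1],
  [-12,-20,24,0,0,0,1],
  [-10,-17,25,0,0,0,1],
])

```text
time_s: 10.42
eef_pos: [542.9, -385.4, 215.5]
ee_rot: [-0.202, 0.789, 0.47, 0.34]
force: [0.3, -0.2, -0.4]
grip_width: 0.998
```

```bash
python3 - <<'E'
from h import *
st()
c=cap('wrist','w3.png')
E
```

```text
pos [ 542.9 -385.4  215.5] ty [ 0.879 -0.476  0.001] tz [ 0.347  0.638 -0.687] j [-1.04  0.81  0.94  0.7   1.82 -0.52] F [ 0.3 -0.2 -0.4] w 0.998 t 10.42
```

View pics/w3.png

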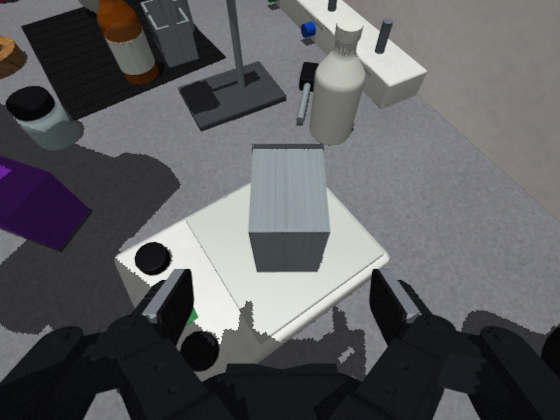

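```bash
python3 - <<'E'
from h import *
c=cap('wrist')
P=np.array([onz(c,u,v,156) for u,v in((250,232),(328,234),(323,147),(252,147))]);print(P,P.mean(0))
f=(P[0]+P[1])/2;m=(P[2]+P[3])/2;d=m-f;print(np.linalg.norm(d),d/np.linalg.norm(d),np.linalg.norm(P[0]-P[1]))
E
```

```text
[[ 547.1 -329.4  156. ]
 [ 600.7 -360.5  156. ]
 [ 645.9 -282.5  156. ]
 [ 587.3 -251.   156. ]] [ 595.25 -305.85  156.  ]
89.09842871790715 [0.47924526 0.87768102 0.        ] 61.969105205739446
```

>>> play_rows([
  [10,18,24,-0.105,0.057,0,1],
  [10,18,24,-0.105,0.057,0,1],
  [10,18,24,-0.105,0.057,0,1],
  [10,18,24,-0.105,0.057,0,1],
  [10,18,24,-0.105,0.057,0,1],
])

```text
time_s: 10.93
eef_pos: [586.8, -305.0, 333.4]
ee_rot: [-0.047, 0.861, 0.499, 0.086]
force: [0.0, 0.5, 0.9]
grip_width: 0.998
```

>>> play_rows([
  [8,12,0,-0.105,0.057,0,1],
  [8,12,0,-0.105,0.057,0,1],
  [8,12,0,-0.105,0.057,0,1],
  [8,12,0,-0.105,0.057,0,1],
  [8,12,0,-0.105,0.057,0,1],
])

```text
time_s: 11.35
eef_pos: [629.1, -241.0, 348.4]
ee_rot: [0.125, 0.844, 0.492, -0.172]
force: [-0.2, -1.1, -1.5]
grip_width: 0.997
```

>>> play_rows([
  [2,6,-20,-0.105,0.057,0,1],
  [0,4,-25,-0.105,0.057,0,1],
  [0,0,-25,-0.105,0.057,0,1],
  [0,0,-20,0,0,0,1],
  [0,0,0,0,0,0,1],
])

```text
time_s: 11.77
eef_pos: [634.4, -222.1, 255.2]
ee_rot: [0.223, 0.789, 0.472, -0.325]
force: [-0.9, 0.1, -0.5]
grip_width: 0.997
```

```bash
python3 - <<'E'
from h import *
st()
c=cap('wrist','w4.png')
E
```

```text
pos [ 634.4 -222.1  255.2] ty [ 0.89  -0.455  0.045] tz [-0.302 -0.658 -0.69 ] j [-0.24  0.79  0.88 -0.79  1.64  0.27] F [-0.9  0.1 -0.5] w 0.997 t 11.77
```

View pics/w4.png

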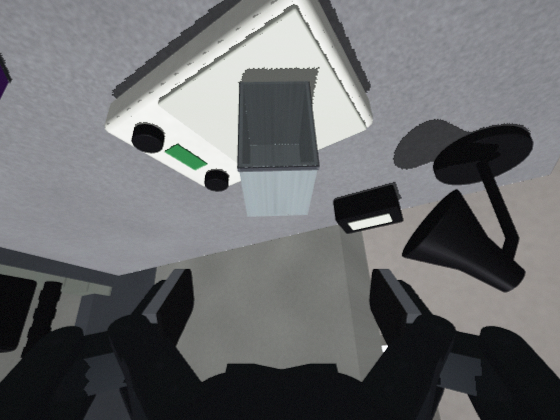

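```bash
python3 - <<'E'
from h import *
c=cap('wrist')
P=np.array([onz(c,u,v,156) for u,v in((237,168),(319,166),(309,214),(247,215))]);print(P,P.mean(0))
m=(P[0]+P[1])/2;b=(P[2]+P[3])/2;d=m-b;print(np.linalg.norm(d),d/np.linalg.norm(d),np.linalg.norm(P[0]-P[1]))
ctr=np.array([594.5,-303.5,0]);z=np.array([.478,.878,0])
f=ctr-2*z;f[2]=113
p,M=st();print('f',f,'d',f-p,M.T@(f-p))
E
```

```text
[[ 585.  -249.7  156. ]
 [ 643.6 -281.6  156. ]
 [ 602.5 -359.5  156. ]
 [ 545.3 -325.8  156. ]] [ 594.1  -304.15  156.  ]
86.95493085501246 [0.4646085 0.8855162 0.       ] 66.72008693039905
pos [ 634.9 -223.2  259.8] ty [ 0.889 -0.456  0.051] tz [-0.298 -0.659 -0.691] j [-0.24  0.79  0.87 -0.79  1.64  0.26] F [0.2 0.4 0.8] w 0.999 t 11.87
f [ 593.544 -305.256  113.   ] d [ -41.32635855  -82.01013971 -146.8214542 ] [ 42.40099738  -6.84119843 167.76597916]
```

>>> play_rows([
  [-3,-7,-25,0.024,0.044,-0.017,1],
  [-3,-7,-25,0,0,0,1],
  [-3,-6,-22,0,0,0,1],
  [0,0,0,0,0,0,1],
])

```text
time_s: 12.2
eef_pos: [627.0, -247.4, 197.6]
ee_rot: [0.206, 0.793, 0.468, -0.33]
force: [-0.4, -0.5, -1.6]
grip_width: 1.003
```

```bash
python3 - <<'E'
from h import *
p,M=st();f=np.array([593.4,-305.8,113]);print(f-p,M.T@(f-p))
E
```

```text
pos [ 627.  -247.4  197.6] ty [ 0.879 -0.476  0.018] tz [-0.331 -0.637 -0.697] j [-0.28  0.84  0.94 -0.78  1.57  0.31] F [-0.4 -0.5 -1.6] w 1.003 t 12.2
[-33.62393899 -58.43718105 -84.60364332] [ 13.68994561  -3.22583015 107.26336408]
```

>>> play_rows([
  [4,8,-12,0,0,0,1],
  [-9,-17,-19,0.005,0.01,0,1],
  [-10,-18,-21,0.005,0.01,0,1],
  [-10,-18,-21,0,0,0,1],
  [0,0,0,0,0,0,1],
])

```text
time_s: 12.62
eef_pos: [606.2, -293.7, 134.6]
ee_rot: [0.204, 0.794, 0.469, -0.329]
force: [-0.2, -0.7, -0.4]
grip_width: 1.001
```

```bash
python3 - <<'E'
from h import *
p,M=st();f=np.array([593.4,-305.8,113]);print(f-p,M.T@(f-p))
E
```

```text
pos [ 606.2 -293.7  134.6] ty [ 0.879 -0.477  0.016] tz [-0.331 -0.633 -0.7  ] j [-0.36  0.86  1.06 -0.8   1.41  0.36] F [-0.2 -0.7 -0.4] w 1.001 t 12.62
[-12.79582247 -12.07949551 -21.62759239] [ 3.68153081 -5.82131016 27.01774817]
```

>>> play_rows([
  [-7,-4,-12,0.005,0.01,0,1],
  [-7,-8,-12,0,0,0,1],
  [0,0,0,0,0,0,1],
])

```text
time_s: 12.87
eef_pos: [595.3, -305.8, 116.6]
ee_rot: [0.204, 0.794, 0.468, -0.329]
force: [-0.6, -0.2, -0.2]
grip_width: 1.001
```

```bash
python3 - <<'E'
from h import *
p,M=st();f=np.array([593.4,-305.8,113]);print(f-p,M.T@(f-p))
E
```

```text
pos [ 595.3 -305.8  116.6] ty [ 0.878 -0.478  0.015] tz [-0.332 -0.632 -0.7  ] j [-0.38  0.87  1.1  -0.81  1.37  0.38] F [-0.6 -0.2 -0.2] w 1.001 t 12.87
[-1.86197588  0.01761411 -3.55776013] [ 1.90922644 -1.69709316  3.09833032]
```

>>> play_rows([
  [-2,1,-3,0,0,0,1],
  [0,0,0,0,0,0,0.3],
  [0,0,0,0,0,0,-0.2],
  [0,0,0,0,0,0,-1],
  [0,0,0,0,0,0,-1],
])

```text
time_s: 13.28
eef_pos: [597.6, -301.9, 120.2]
ee_rot: [0.207, 0.795, 0.468, -0.326]
force: [-0.9, 0.3, -4.0]
grip_width: 0.746
```

>>> play_rows([
  [0,0,0,0,0,0,-1],
  [0,0,0,0,0,0,-1],
  [0,0,0,0,0,0,-1],
  [0,0,0,0,0,0,-1],
])

```text
time_s: 13.62
eef_pos: [598.1, -301.0, 119.5]
ee_rot: [0.207, 0.795, 0.468, -0.325]
force: [0.6, 0.5, -3.0]
grip_width: 0.743
```

```bash
python3 - <<'E'
from h import *
st();print(sense()['ee_rot'],sense()['eef_pos'])
E
```

```text
pos [ 598.1 -301.   119.5] ty [ 0.879 -0.476  0.024] tz [-0.324 -0.634 -0.703] j [-0.37  0.86  1.1  -0.81  1.37  0.39] F [ 0.6  0.5 -3. ] w 0.743 t 13.62
[ 0.20689478  0.79490553  0.46839264 -0.32546596] [ 598.11162348 -300.99443755  119.47296131]
```

>>> play_rows([
  [0,0,15,0,0,0,-1],
  [0,0,30,0,0,0,-1],
  [0,0,38,0,0,0,-1],
  [-2,-2,30,0.08,-0.043,0,-1],
  [-2,-2,10,0.105,-0.057,0,-1],
])

```text
time_s: 14.03
eef_pos: [592.7, -300.6, 242.3]
ee_rot: [0.15, 0.823, 0.492, -0.242]
force: [-0.4, -0.1, -4.3]
grip_width: 0.74
```

>>> play_rows([
  [0,0,0,0.105,-0.057,0,-1],
  [0,0,0,0.105,-0.057,0,-1],
  [0,0,0,0.105,-0.057,0,-1],
  [0,0,0,0.105,-0.057,0,-1],
  [0,0,0,0.105,-0.057,0,-1],
])

```text
time_s: 14.45
eef_pos: [594.4, -299.4, 258.6]
ee_rot: [0.003, 0.858, 0.513, 0.028]
force: [-0.5, 0.4, -3.9]
grip_width: 0.744
```

>>> play_rows([
  [0,0,0,0.105,-0.057,0,-1],
  [0,0,0,0.105,-0.057,0,-1],
  [0,0,0,0.105,-0.057,0,-1],
  [0,0,0,0.08,-0.043,0,-1],
  [0,0,0,0,0,0,-1],
])

```text
time_s: 14.87
eef_pos: [591.0, -304.2, 266.8]
ee_rot: [-0.11, 0.831, 0.494, 0.23]
force: [-0.1, -1.0, -5.3]
grip_width: 0.744
```

```bash
cat >> h.py <<'E'
G2=dict(gq=(0.2069,0.7949,0.4684,-0.3255),g=(598.1,-301,119.5),bot=(573.1,-343.7,108),px=(0,0,-1),pz=(.472,.882,0))
E
python3 - <<'E'
from h import *
pot(**G2)
E
```

```text
pos [ 591.  -304.2  266.8] ty [ 0.872 -0.488  0.043] tz [ 0.273  0.41  -0.87 ] j [-0.84  0.63  1.01  0.5   1.63 -0.34] F [-0.1 -1.  -5.3] w 0.744 t 14.87
bot [ 590.2 -306.   216. ] x [ 0.46   0.848 -0.263] z [0.088 0.252 0.964] ctr [ 594.2 -294.7  259.4] minz [202.1 204.7 227.3 230. ]
```

>>> play_rows([
  [0,0,0,0.09,-0.032,0,-1],
  [0,0,0,0.09,-0.032,0,-1],
  [0,0,0,0.08,-0.03,0,-1],
  [0,0,0,0,0,0,-1],
])

```text
time_s: 15.2
eef_pos: [590.0, -304.1, 270.2]
ee_rot: [-0.192, 0.798, 0.468, 0.328]
force: [-1.0, 0.3, -4.3]
grip_width: 0.744
```

```bash
python3 - <<'E'
from h import *
b,x,z=pot(**G2);y=np.cross(z,x)
out=[]
for n in('top','scene','wrist'):
    c=cap(n);im=c['img'];k=proj(c,b+45*z).astype(int);r=np.array([proj(c,b+90*z+sx*48*x+sy*32*y) for sx,sy in((-1,-1),(1,-1),(1,1),(-1,1))]);print(n,r.tolist())
    w=65 if n!='wrist' else 130
    k=np.clip(k,[w,w],[560-w,420-w])
    out.append(cv2.resize(im[k[1]-w:k[1]+w,k[0]-w:k[0]+w],(390,390) if n!='wrist' else (390,390),interpolation=cv2.INTER_CUBIC)); print(k-w,390/(2*w))
cv2.imwrite('pics/m.png',np.hstack(out[:2]))
E
```

```text
pos [ 590.  -304.1  270.2] ty [ 0.872 -0.489  0.   ] tz [ 0.344  0.613 -0.712] j [-0.91  0.7   0.99  0.72  1.76 -0.38] F [-1.   0.3 -4.3] w 0.744 t 15.2
bot [ 593.9 -293.2  220.8] x [ 0.468  0.884 -0.001] z [-0.004  0.003  1.   ] ctr [ 593.7 -293.1  265.8] minz [220.6 220.6 220.9 220.9]
top [[459.5, 184.1], [423.2, 164.4], [410.9, 187.7], [447.5, 207.7]]
[362 124] 3.0
scene [[192.3, 128.5], [197.5, 143.6], [216.4, 140.4], [210.5, 125.6]]
[140  80] 3.0
wrist [[368.7, 346.5], [338.6, 135.6], [209.0, 138.0], [186.1, 351.3]]
[146 129] 1.5
```

View pics/m.png

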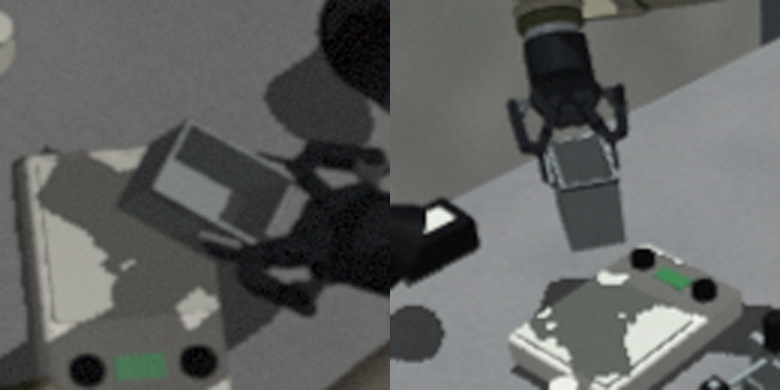

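>>> play_rows([
  [-2,-4,-30,0,0,0,-1],
  [-2,-5,-35,0,0,0,-1],
  [0,0,-35,0,0,0,-1],
  [0,0,-20,0,0,0,-1],
  [0,0,0,0,0,0,-1],
])

```text
time_s: 15.77
eef_pos: [589.4, -308.5, 155.4]
ee_rot: [-0.178, 0.797, 0.48, 0.32]
force: [-0.4, -0.8, -5.4]
grip_width: 0.743
```

```bash
python3 - <<'E'
from h import *
b,x,z=pot(**G2)
E
```

```text
pos [ 589.4 -308.5  155.4] ty [ 0.879 -0.476  0.022] tz [ 0.339  0.591 -0.732] j [-0.91  0.78  1.13  0.68  1.57 -0.55] F [-0.4 -0.8 -5.4] w 0.743 t 15.77
bot [ 593.4 -299.3  105.6] x [ 0.455  0.89  -0.03 ] z [-0.009  0.039  1.   ] ctr [ 593.  -297.6  150.5] minz [103.3 104.9 106.2 107.8]
```

>>> play_rows([
  [-2,-1,-15,0.039,0.009,0,-1],
  [-2,-1,-12,0.01,0,0,-1],
  [0,0,-8,0,0,0,-1],
  [0,0,0,0,0,0,-1],
])

```text
time_s: 16.1
eef_pos: [587.8, -309.3, 124.6]
ee_rot: [-0.196, 0.793, 0.476, 0.325]
force: [0.1, 0.3, -4.3]
grip_width: 0.746
```

```bash
python3 - <<'E'
from h import *
b,x,z=pot(**G2)
E
```

```text
pos [ 587.8 -309.3  124.6] ty [ 0.882 -0.471 -0.001] tz [ 0.33   0.62  -0.712] j [-0.92  0.84  1.13  0.69  1.57 -0.57] F [ 0.1  0.3 -4.3] w 0.746 t 16.1
bot [ 591.4 -298.3   75.1] x [ 0.449  0.893 -0.   ] z [-0.003  0.002  1.   ] ctr [ 591.3 -298.2  120.1] minz [75.  75.  75.2 75.2]
```

>>> play_rows([
  [-1,-2,-5,0,0,0,-1],
  [0,-1,-5,0,0,0,-1],
  [0,0,-3,0,0,0,-1],
])

```text
time_s: 16.35
eef_pos: [588.0, -313.0, 114.5]
ee_rot: [-0.192, 0.793, 0.478, 0.325]
force: [-0.0, 0.1, -3.4]
grip_width: 0.742
```

```bash
python3 - <<'E'
from h import *
b,x,z=pot(**G2)
E
```

```text
pos [ 588.  -313.   114.5] ty [ 0.883 -0.47   0.006] tz [ 0.332  0.615 -0.715] j [-0.92  0.85  1.13  0.69  1.55 -0.59] F [-0.   0.1 -3.4] w 0.742 t 16.35
bot [ 591.8 -302.4   65. ] x [ 0.448  0.894 -0.005] z [-0.007  0.009  1.   ] ctr [ 591.5 -302.   110. ] minz [64.4 64.8 65.1 65.5]
```

>>> play_rows([
  [0,0,-3,0.009,0.007,0,-1],
  [0,0,-3,0,0,0,-1],
  [0,0,-2,0,0,0,-1],
])

```text
time_s: 16.6
eef_pos: [588.3, -313.4, 106.6]
ee_rot: [-0.197, 0.793, 0.476, 0.325]
force: [-0.3, -0.2, -2.9]
grip_width: 0.741
```

```bash
python3 - <<'E'
from h import *
b,x,z=pot(**G2)
E
```

```text
pos [ 588.3 -313.4  106.6] ty [ 0.883 -0.47  -0.003] tz [ 0.328  0.621 -0.712] j [-0.92  0.86  1.13  0.69  1.55 -0.59] F [-0.3 -0.2 -2.9] w 0.741 t 16.6
bot [ 591.8 -302.4   57.2] x [ 0.448  0.894 -0.001] z [-0.001  0.001  1.   ] ctr [ 591.7 -302.3  102.2] minz [57.1 57.2 57.2 57.3]
```

>>> play_rows([
  [0,0,-2,0,0,0,-1],
  [0,0,-1,0,0,0,-1],
])

```text
time_s: 16.77
eef_pos: [588.3, -313.6, 106.2]
ee_rot: [-0.197, 0.792, 0.477, 0.326]
force: [-2.4, -0.1, 0.9]
grip_width: 0.746
```

>>> play_rows([
  [0,0,-2,0,0,0,-1],
  [0,0,-1,0,0,0,-1],
])

```text
time_s: 16.93
eef_pos: [588.3, -313.7, 106.2]
ee_rot: [-0.196, 0.792, 0.477, 0.327]
force: [-1.3, -0.3, -1.1]
grip_width: 0.742
```

>>> play_rows([
  [0,0,-2,0,0,0,-1],
  [0,0,-1,0,0,0,-1],
])

```text
time_s: 17.1
eef_pos: [588.3, -313.7, 106.2]
ee_rot: [-0.196, 0.791, 0.478, 0.328]
force: [-3.2, 1.0, 0.5]
grip_width: 0.741
```

>>> play_rows([
  [0,0,0,0,0,0,0.6],
  [0,0,0,0,0,0,1],
  [0,0,0,0,0,0,1],
  [-4,-8,9,0,0,0,1],
  [-8,-15,18,0,0,0,1],
])

```text
time_s: 17.52
eef_pos: [576.9, -334.3, 131.6]
ee_rot: [-0.199, 0.79, 0.478, 0.328]
force: [-0.9, 0.3, -0.5]
grip_width: 0.999
```

>>> play_rows([
  [-12,-22,26,0,0,0,1],
  [-12,-22,26,0,0,0,1],
  [-12,-20,35,0,0,0,1],
  [-10,0,40,0,0,0,1],
  [-10,0,40,0,0,0,1],
])

```text
time_s: 17.93
eef_pos: [515.8, -402.1, 299.4]
ee_rot: [-0.203, 0.791, 0.476, 0.327]
force: [0.7, 0.6, 1.1]
grip_width: 0.998
```

```bash
python3 - <<'E'
from h import *
st()
c=cap('wrist','w5.png');print([proj(c,q) for q in([591,-302,150],[590,-302,60])])
c=cap('top','t5.png')
E
```

```text
pos [ 515.8 -402.1  299.4] ty [ 0.885 -0.465 -0.011] tz [ 0.324  0.633 -0.703] j [-1.08  0.76  0.81  0.69  1.99 -0.44] F [0.7 0.6 1.1] w 0.998 t 17.93
[array([300. , 207.1]), array([296.5, 238.7])]
```

View pics/w5.png

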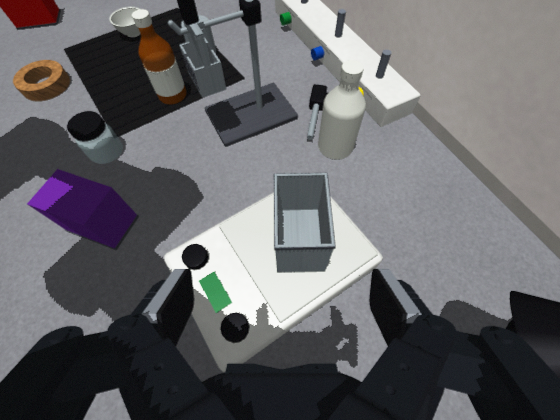

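```bash
python3 - <<'E'
from h import *
c=cap('wrist')
P=np.array([onz(c,u,v,150) for u,v in((275,176),(326,174),(333,247),(276,249))]);print(P.tolist(),P.mean(0))
f=(P[2]+P[3])/2;m=(P[0]+P[1])/2;d=m-f;print(np.linalg.norm(d),d/np.linalg.norm(d),np.linalg.norm(P[2]-P[3]))
print('plate', [onz(c,u,v,60) for u,v in((220,227),(277,321),(381,259))])
E
```

```text
[[588.3, -250.0, 150.0], [645.4, -276.8, 150.0], [601.3, -362.4, 150.0], [545.4, -335.5, 150.0]] [ 595.1   -306.175  150.   ]
95.9742283115629 [0.45324668 0.89138513 0.        ] 62.03563492058412
plate [array([ 504., -236.,   60.]), array([ 517.1, -390. ,   60. ]), array([ 681.4, -384.7,   60. ])]
```

>>> play_rows([
  [0,5,15,-0.1,0.052,0,1],
  [0,15,12,-0.1,0.052,0,1],
  [0,20,10,-0.1,0.052,0,1],
  [0,25,0,-0.1,0.052,0,1],
  [0,30,0,-0.1,0.052,0,1],
])

```text
time_s: 18.5
eef_pos: [511.4, -314.5, 330.0]
ee_rot: [-0.056, 0.857, 0.505, 0.087]
force: [1.4, 0.1, -0.8]
grip_width: 0.995
```

>>> play_rows([
  [5,35,0,-0.1,0.052,0,1],
  [5,35,0,-0.1,0.052,0,1],
  [5,35,0,0,0,-0.12,1],
  [5,35,0,0,0,-0.12,1],
  [5,35,0,0,0,-0.12,1],
])

```text
time_s: 18.92
eef_pos: [534.9, -131.2, 329.0]
ee_rot: [0.007, 0.939, 0.345, -0.017]
force: [0.3, -0.9, 0.4]
grip_width: 0.998
```

>>> play_rows([
  [6,35,0,0,0,-0.12,1],
  [6,30,0,0,0,-0.12,1],
  [6,20,0,0,0,-0.12,1],
  [0,0,0,0,0,-0.12,1],
  [0,0,0,0,0,-0.12,1],
])

```text
time_s: 19.33
eef_pos: [552.5, -35.2, 325.3]
ee_rot: [-0.001, 0.999, 0.045, -0.022]
force: [0.0, -0.3, 0.2]
grip_width: 1.002
```

```bash
python3 - <<'E'
from h import *
st()
c=cap('top');t=c['img'];cv2.imwrite('pics/t6.png',t)
cv2.imwrite('pics/s6.png',cap('scene')['img'])
E
```

```text
pos [552.5 -35.2 325.3] ty [ 0.089 -0.996 -0.004] tz [-0.044 -0.    -0.999] j [-0.27  0.36  1.19 -0.01  1.63  1.21] F [ 0.  -0.3  0.2] w 1.002 t 19.33
```

>>> play_rows([
  [15,20,0,0,-0.044,-0.089,1],
  [15,20,0,0,0,0,1],
  [0,0,-20,0,0,0,1],
  [0,0,-20,0,0,0,1],
  [0,0,0,0,0,0,1],
])

```text
time_s: 19.85
eef_pos: [583.5, 3.5, 282.2]
ee_rot: [-0.0, 1.0, 0.01, -0.0]
force: [-0.1, -1.2, -0.8]
grip_width: 0.998
```

```bash
python3 - <<'E'
from h import *
st()
c=cap('wrist');cv2.imwrite('pics/w6.png',c['img'])
k=proj(c,[582.4,5,252]);print(k)
g=cv2.cvtColor(c['img'],cv2.COLOR_BGR2GRAY)
u,v=k.astype(int)
np.set_printoptions(linewidth=250)
print(cv2.resize(g[v-60:v+60,u-60:u+60],(30,30),interpolation=cv2.INTER_AREA))
E
```

```text
pos [583.5   3.5 282.2] ty [ 0.02  -1.    -0.001] tz [-0.     0.001 -1.   ] j [-0.19  0.42  1.22  0.    1.51  1.36] F [-0.1 -1.2 -0.8] w 0.998 t 19.85
[280.6 250.8]
[[ 74  72  74  72  72  79  78 129 230 224 221 209 113  86  80  88  83  87  91 214 232 160  83  69  88 164 170 170 170 171]
 [ 74  75  74  76  72  80  77 132 232 233 233 234 122  90  80  88  86  90 143 236 236 231  84  69  98 164 167 172 169 171]
 [ 74  74  74  76  72  76  75 135 232 232 233 232 120  89  81  89  84  89 149 234 234 229  85  70 189 167 168 168 169 167]
 [ 70  73  74  74  72  74  74 119 190 191 191 162  89  87  81  89  84  89 148 158 189 190  83  70  76 154 167 166 167 166]
 [ 64  76  74  75  73  72  77  80  88  89  90  90  90  89  81  88  84  90  90  89  90  90  82  71  71 109 167 169 167 168]
 [ 53  72  73  75  75  71 100  76  75  76  76  75  48  37  41  47  44  48  72  79  78  79  76  77  75  77 157 165 170 169]
 [ 45  74  72  76  83  83  81  82  82  81  80  70  13  12  12  13  13  13  41  78  77  76  76  84  86  85 123 168 170 171]
 [ 35  73  72  78  88  88  87  87  87  87  86  64  11  13  13  11  12  13 
[... 2055 characters left out ...]
114 164 170 168 167 168 167 165 165 165 167 166 170 168 170 169 167 166 165 165 166]
 [ 13  15  15  32  74  82  88  89  88  83 115 160 166 167 168 163 172 169 170 165 167 168 165 164 163 168 166 163 170 166]
 [ 32  39  42  56  85  89  91  91  91  89  88 118 167 167 171 170 167 170 171 161 163 167 165 167 167 167 168 167 169 167]
 [ 73  74  75  85  89  90  90  89  90  89  89  93 164 168 170 169 167 169 170 163 167 163 165 169 166 169 168 163 166 154]
 [ 75  76  77  88  90  92  93  93  92  89  88  89 141 164 164 169 167 164 168 165 168 170 164 168 165 160 165 164 141  84]
 [ 72  74  81  93 105 114 118 118 116 106  94  89 133 166 166 166 161 166 170 164 166 170 166 166 168 166 162 121  78  71]]
```

```bash
python3 - <<'E'
from h import *
c=cap('wrist');g=cv2.cvtColor(c['img'],cv2.COLOR_BGR2GRAY)
m=(g[200:300,255:310]<45).astype(np.uint8)*255
r=np.where((m[:,15:35]>0).mean(1)>.5)[0];print('rows',r.min()+200,r.max()+200)
row=m[255-200];q=np.where(row>0)[0]+255;print(q.min(),q.max())
print(onz(c,281,r.max()+200.5,252),onz(c,q.min()-.5,255,252),onz(c,q.max()+.5,255,252),proj(c,[572.4,5,252]))
st()
E
```

```text
rows 212 258
265 294
[576.7   4.3 252. ] [578.9  14.7 252. ] [579.2  -4.1 252. ] [279.8 264.6]
pos [584.2   3.1 285.8] ty [ 0.018 -1.     0.   ] tz [ 0.004 -0.    -1.   ] j [-0.2   0.41  1.21  0.    1.51  1.36] F [-0.1 -0.   0.6] w 0.999 t 19.95
```

>>> play_rows([
  [1,2,-25,0,0,0.018,1],
  [0,0,-20,0,0,0,1],
  [0,0,-15,0,0,0,1],
  [0,0,0,0,0,0,1],
])

```text
time_s: 20.28
eef_pos: [586.9, 2.9, 230.1]
ee_rot: [0.002, 1.0, 0.021, 0.007]
force: [-0.4, -0.3, -0.5]
grip_width: 1.0
```

```bash
python3 - <<'E'
from h import *
st()
E
```

```text
pos [586.9   2.9 230.1] ty [ 0.042 -0.999  0.003] tz [ 0.014 -0.003 -1.   ] j [-0.19  0.44  1.31 -0.    1.37  1.33] F [-0.4 -0.3 -0.5] w 1.0 t 20.28
```

>>> play_rows([
  [-2,2,-7,0,0.014,-0.042,1],
  [0,0,-5,0,0,0,1],
  [0,0,0,0,0,0,0.5],
])

```text
time_s: 20.53
eef_pos: [586.2, 3.5, 222.4]
ee_rot: [0.002, 1.0, 0.001, 0.002]
force: [-0.1, -0.1, -0.3]
grip_width: 0.885
```

```bash
python3 - <<'E'
from h import *
st()
E
```

```text
pos [586.2   3.5 222.4] ty [ 0.002 -1.     0.005] tz [ 0.005 -0.004 -1.   ] j [-0.19  0.45  1.32 -0.    1.36  1.38] F [-0.1 -0.1 -0.3] w 0.885 t 20.53
```

>>> play_rows([
  [0,1,-4,0,0,0,-0.1],
  [0,0,0,0,0,0,-0.4],
  [0,0,0,0,0,0,-0.7],
  [0,0,0,0,0,0,-1],
  [0,0,0,0,0,0,-1],
])

```text
time_s: 20.95
eef_pos: [587.6, 3.8, 222.1]
ee_rot: [0.003, 1.0, 0.003, 0.006]
force: [-0.7, 0.2, -0.9]
grip_width: 0.223
```

>>> play_rows([
  [0,0,0,0,0,0,-1],
  [0,0,0,0,0,0,-1],
  [0,0,0,0,0,0,-1],
  [0,0,0,0,0,0,-1],
])

```text
time_s: 21.28
eef_pos: [587.5, 3.8, 222.1]
ee_rot: [0.003, 1.0, 0.003, 0.006]
force: [0.4, -0.6, -0.6]
grip_width: 0.224
```

```bash
python3 - <<'E'
from h import *
st()
E
```

```text
pos [587.5   3.8 222.1] ty [ 0.006 -1.     0.006] tz [ 0.011 -0.006 -1.   ] j [-0.19  0.45  1.32 -0.    1.35  1.37] F [ 0.4 -0.6 -0.6] w 0.224 t 21.28
```

>>> play_rows([
  [0,0,6,0,0,0,-1],
  [0,0,8,0,0,0,-1],
  [0,0,5,0,0,0,-1],
  [0,0,0,0,0,0,-1],
])

```text
time_s: 21.62
eef_pos: [587.3, 3.9, 242.9]
ee_rot: [0.003, 1.0, 0.003, 0.005]
force: [1.0, -0.2, -1.4]
grip_width: 0.221
```

```bash
python3 - <<'E'
from h import *
st()
E
```

```text
pos [587.3   3.9 242.9] ty [ 0.006 -1.     0.006] tz [ 0.01  -0.005 -1.   ] j [-0.19  0.44  1.29 -0.    1.4   1.37] F [ 1.  -0.2 -1.4] w 0.221 t 21.62
```

>>> play_rows([
  [-12,0,1,0,0,0,-1],
  [-18,0,0,0,0,0,-1],
  [-20,0,0,0,0,0,-1],
])

```text
time_s: 21.87
eef_pos: [538.2, 3.5, 243.9]
ee_rot: [0.003, 1.0, 0.003, 0.006]
force: [-0.3, -0.7, -1.4]
grip_width: 0.224
```

```bash
python3 - <<'E'
from h import *
st()
E
```

```text
pos [538.2   3.5 243.9] ty [ 0.006 -1.     0.006] tz [ 0.012 -0.006 -1.   ] j [-0.21  0.33  1.45 -0.    1.36  1.36] F [-0.3 -0.7 -1.4] w 0.224 t 21.87
```

>>> play_rows([
  [-25,0,0,0,0,0,-1],
  [-30,-5,10,0,0,0,-1],
  [-10,-20,30,0,0,0,-1],
  [0,-36,30,0,0,0,-1],
  [0,-38,20,0,0,-0.1,-1],
])

```text
time_s: 22.28
eef_pos: [463.7, -89.5, 331.6]
ee_rot: [0.0, 0.999, -0.042, 0.001]
force: [2.3, 0.1, -1.0]
grip_width: 0.223
```

>>> play_rows([
  [5,-38,0,0,0,-0.1,-1],
  [15,-36,0,0,0,-0.1,-1],
  [20,-34,0,0,0,-0.1,-1],
  [25,-30,0,0,0,-0.075,-1],
  [25,-28,0,0,0,0,-1],
])

```text
time_s: 22.7
eef_pos: [552.7, -265.3, 341.6]
ee_rot: [0.005, 0.971, -0.241, 0.007]
force: [-0.3, 0.7, 0.5]
grip_width: 0.22
```

```bash
python3 - <<'E'
from h import *
st()
c=cap('top');d=cap('scene')
import itertools
out=[]
for q in(c,d):
    k=proj(q,[592,-303,150]).astype(int)-45;print(k);out.append(cv2.resize(q['img'][k[1]:k[1]+90,k[0]:k[0]+90],(400,400),interpolation=cv2.INTER_CUBIC))
cv2.imwrite('pics/p7.png',np.hstack(out))
w=cap('wrist');cv2.imwrite('pics/w7.png',w['img'])
E
```

```text
pos [ 552.7 -265.3  341.6] ty [-0.468 -0.884  0.006] tz [ 0.012 -0.013 -1.   ] j [-0.64  0.47  0.99 -0.    1.66  1.42] F [-0.3  0.7  0.5] w 0.22 t 22.7
[369 151]
[162 125]
```

```bash
python3 - <<'E'
from h import *
t=cv2.imread('pics/t6.png');s=cv2.imread('pics/s6.png');w=cv2.imread('pics/w7.png')
a=cv2.resize(t[158:228,372:442],(350,350),interpolation=cv2.INTER_CUBIC)
b=cv2.resize(s[140:210,170:260],(450,350),interpolation=cv2.INTER_CUBIC)
o=np.zeros((600,800,3),np.uint8);o[:350,:350]=a;o[:350,350:]=b
o[350:600,:333]=cv2.resize(w,(333,250))
n=cv2.imread('pics/p7.png');o[350:600,340:590]=cv2.resize(n[:,:400],(250,250));o[350:600,590:800]=cv2.resize(n[:,400:],(210,250))
cv2.imwrite('pics/last.png',cv2.convertScaleAbs(o,alpha=1.3))
E
```

```text
(no output)
```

View pics/last.png

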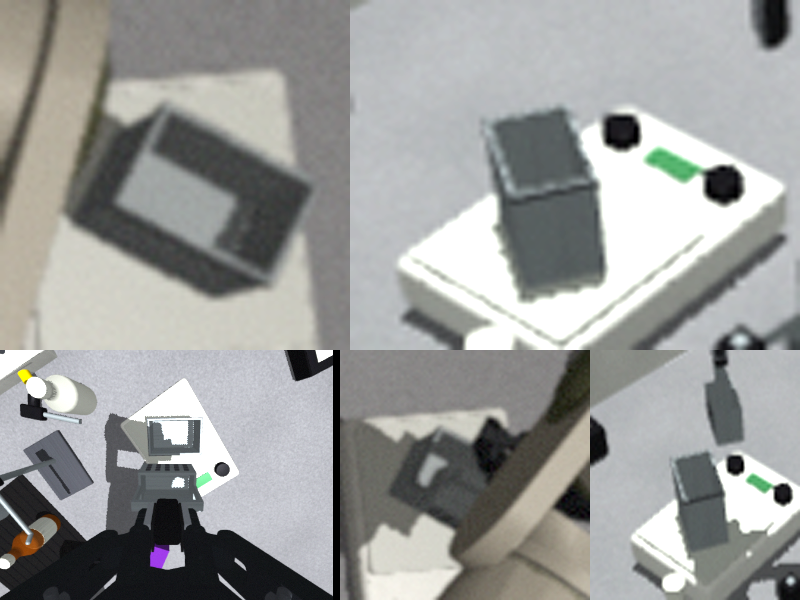

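```bash
python3 - <<'E'
from h import *
c=cap('top');d=cap('scene')
A=np.array([onz(c,372+(x+.5)/5-.5,158+(y+.5)/5-.5,150) for x,y in((165,103),(313,187),(268,285),(114,199))])
B=np.array([onz(d,170+(x-350+.5)/5-.5,140+(y+.5)/5-.5,150) for x,y in((484,119),(568,110),(598,184),(513,192))])
for P in(A,B):print(P[:,:2].tolist(),P.mean(0),np.linalg.norm(np.diff(P,axis=0),axis=1))
print((A[0]-A[1])/96,(A[3]-A[2])/96,(B[1]-B[2])/96)
# wrist: grip tool in hand: basket location relative to TCP
w=cap('wrist');p,M=st()
print([proj(w,[p[0],p[1],p[2]-114+dz]) for dz in(0,50)])
E
```

```text
[[643.3, -275.7], [598.4, -356.9], [543.4, -330.9], [588.8, -246.8]] [ 593.475 -302.575  150.   ] [92.78712195 60.8358447  95.57180547]
[[596.1, -364.1], [544.7, -327.9], [587.0, -243.9], [635.9, -280.7]] [ 590.925 -304.15   150.   ] [62.86811593 94.04940191 61.2000817 ]
[0.46770833 0.84583333 0.        ] [0.47291667 0.87604167 0.        ] [-0.440625 -0.875     0.      ]
pos [ 552.  -262.4  341.7] ty [-0.462 -0.887  0.005] tz [ 0.012 -0.012 -1.   ] j [-0.63  0.46  1.   -0.    1.66  1.42] F [-0.3  0.5 -1.9] w 0.224 t 23.0
[array([281.4, 212.3]), array([281.8, 231.6])]
```

>>> play_rows([
  [15,-15,0,0,0,0,-1],
  [15,-15,0,0,0,0,-1],
  [13,-12,-15,0,0,0,-1],
  [0,0,-20,0,0,0,-1],
  [0,0,-10,0,0,0,-1],
])

```text
time_s: 23.42
eef_pos: [595.0, -300.2, 305.3]
ee_rot: [0.007, 0.972, -0.235, 0.014]
force: [-0.4, -0.2, -2.2]
grip_width: 0.224
```

```bash
python3 - <<'E'
from h import *
st()
E
```

```text
pos [ 595.  -300.2  305.3] ty [-0.457 -0.89   0.007] tz [ 0.023 -0.02  -1.   ] j [-0.64  0.6   0.87 -0.    1.63  1.4 ] F [-0.4 -0.2 -2.2] w 0.224 t 23.42
```

>>> play_rows([
  [1,-4,-5,0.012,0.014,0,-1],
  [0,-2,-12,0,0,0,-1],
  [0,0,-5,0,0,0,-1],
  [0,0,0,0,0,0,-1],
])

```text
time_s: 23.75
eef_pos: [595.0, -303.3, 285.2]
ee_rot: [0.002, 0.972, -0.233, 0.005]
force: [1.0, -0.3, -0.9]
grip_width: 0.225
```

```bash
python3 - <<'E'
from h import *
st()
E
```

```text
pos [ 595.  -303.3  285.2] ty [-0.454 -0.891  0.003] tz [ 0.008 -0.007 -1.   ] j [-0.65  0.62  0.89 -0.    1.61  1.4 ] F [ 1.  -0.3 -0.9] w 0.225 t 23.75
```

>>> play_rows([
  [0,-2,-8,0,0,0,-1],
  [0,-1,-10,0,0,0,-1],
  [0,0,-10,0,0,0,-1],
  [0,0,-5,0,0,0,-1],
])

```text
time_s: 24.08
eef_pos: [595.3, -306.1, 253.8]
ee_rot: [0.004, 0.973, -0.233, 0.007]
force: [-0.0, 0.0, -2.3]
grip_width: 0.224
```

```bash
python3 - <<'E'
from h import *
st()
E
```

```text
pos [ 595.3 -306.1  253.8] ty [-0.453 -0.892  0.004] tz [ 0.012 -0.01  -1.   ] j [-0.65  0.63  0.96 -0.    1.53  1.39] F [-0.   0.  -2.3] w 0.224 t 24.08
```

>>> play_rows([
  [0,1,-10,0,0,0,-1],
  [0,0,-14,0,0,0,-1],
  [0,0,-10,0,0,0,-1],
])

```text
time_s: 24.33
eef_pos: [595.3, -305.1, 218.4]
ee_rot: [0.004, 0.972, -0.233, 0.008]
force: [-0.1, -1.1, -2.2]
grip_width: 0.223
```

```bash
python3 - <<'E'
from h import *
st()
E
```

```text
pos [ 595.3 -305.1  218.4] ty [-0.453 -0.892  0.004] tz [ 0.014 -0.011 -1.   ] j [-0.65  0.64  1.03 -0.    1.45  1.39] F [-0.1 -1.1 -2.2] w 0.223 t 24.33
```

>>> play_rows([
  [0,0,-10,0.004,0.005,0,-1],
  [0,0,-10,0,0,0,-1],
  [0,0,-8,0,0,0,-1],
])

```text
time_s: 24.58
eef_pos: [595.1, -304.8, 187.3]
ee_rot: [0.002, 0.973, -0.233, 0.004]
force: [0.7, 0.6, -2.2]
grip_width: 0.222
```

>>> play_rows([
  [0,0,-4,0,0,0,-1],
  [0,0,-2,0,0,0,-1],
])

```text
time_s: 24.75
eef_pos: [594.7, -304.6, 178.9]
ee_rot: [0.002, 0.973, -0.233, 0.003]
force: [0.3, 0.5, -1.4]
grip_width: 0.227
```

```bash
python3 - <<'E'
from h import *
st()
E
```

```text
pos [ 594.7 -304.6  178.9] ty [-0.453 -0.892  0.002] tz [ 0.005 -0.005 -1.   ] j [-0.65  0.67  1.08 -0.    1.38  1.39] F [ 0.3  0.5 -1.4] w 0.227 t 24.75
```

Nominal touchdown is TCP z ≈ 177. I'll go down in small steps, watching the force.

>>> play_rows([
  [0,0,-1,0,0,0,-1],
  [0,0,-1,0,0,0,-1],
])

```text
time_s: 24.92
eef_pos: [595.0, -304.7, 177.2]
ee_rot: [0.002, 0.973, -0.233, 0.004]
force: [-0.1, 0.7, 3.6]
grip_width: 0.223
```

>>> play_rows([
  [0,0,-2,0,0,0,-1],
  [0,0,-1,0,0,0,-1],
])

```text
time_s: 25.08
eef_pos: [595.5, -305.0, 177.4]
ee_rot: [0.003, 0.973, -0.233, 0.005]
force: [0.2, -0.4, -1.4]
grip_width: 0.22
```

>>> play_rows([
  [0,0,-2,0,0,0,-1],
  [0,0,-1,0,0,0,-1],
])

```text
time_s: 25.25
eef_pos: [596.3, -305.4, 177.3]
ee_rot: [0.003, 0.973, -0.233, 0.008]
force: [-1.5, 1.5, 1.9]
grip_width: 0.223
```

>>> play_rows([
  [0,0,0,0,0,0,-0.3],
  [0,0,0,0,0,0,0],
  [0,0,0,0,0,0,0.2],
  [0,0,0,0,0,0,0.2],
  [0,0,5,0,0,0,0.2],
])

```text
time_s: 25.67
eef_pos: [596.4, -305.7, 182.0]
ee_rot: [0.004, 0.973, -0.233, 0.008]
force: [-0.4, 0.5, -0.2]
grip_width: 0.599
```

>>> play_rows([
  [0,0,15,0,0,0,0.2],
  [0,0,30,0,0,0,0.2],
  [0,0,35,0,0,0,0.2],
  [-10,0,35,0,0,0,0.2],
  [-30,0,20,0,0,0,0.2],
])

```text
time_s: 26.08
eef_pos: [556.1, -303.7, 316.4]
ee_rot: [0.001, 0.973, -0.231, 0.003]
force: [0.2, -0.7, 0.0]
grip_width: 0.601
```

>>> play_rows([
  [-35,0,10,0,0,0,0.2],
  [-35,0,0,0,0,0,0.2],
  [-35,0,0,0,0,0,0.2],
  [-30,0,0,0,0,0,0.2],
  [0,0,0,0,0,0,0.2],
])

```text
time_s: 26.5
eef_pos: [413.8, -303.0, 334.7]
ee_rot: [0.005, 0.973, -0.231, 0.008]
force: [0.1, -0.3, 0.2]
grip_width: 0.603
```

```bash
python3 - <<'E'
from h import *
st()
c=cap('scene','s8.png');t=cap('top','t8.png');w=cap('wrist','w8.png')
g=cv2.cvtColor(w['img'],cv2.COLOR_BGR2GRAY)
k=proj(w,[592.8,-303.5,207]);print(k)
t0=cv2.imread('pics/top1.png').astype(int);
# basket grip: scene black
d=proj(c,[592.8,-303.5,195]);print('scene',d,proj(c,[592.8,-303.5,207]),proj(c,[592.8,-303.5,161]))
gs=cv2.cvtColor(c['img'],cv2.COLOR_BGR2GRAY);u,v=d.astype(int)
print(gs[v-16:v+24:2,u-16:u+18:2])
# bystanders: diff top image against start
df=np.abs(t['img'].astype(int)-t0).max(2)
for n,(x,y) in dict(dish=(172,222),bottle=(258,216),beaker=(224,182),cork=(199,296),jar=(284,271),wash=(354,143),clamp=(322,143),purple=(338,289),red=(103,289),stand=(305,165)).items(): print(n,(df[y-18:y+18,x-18:x+18]>50).mean().round(3),end=' ')
E
```

```text
pos [ 413.8 -303.   334.7] ty [-0.45  -0.893  0.006] tz [ 0.014 -0.014 -1.   ] j [-0.86  0.22  1.35  0.    1.55  1.18] F [ 0.1 -0.3  0.2] w 0.603 t 26.5
[180.   13.4]
scene [206.1 160.2] [205.7 157.5] [207.1 167.6]
[[144 143 144 144 144 143 144 143 144 141 140 140 141 143 141 143 139]
 [145 143 143 142 144 142 143 144 144 143 143 141 144 145 142 141 143]
 [142 145 146 144 144 143 142 144 142 143 144 144 142 143 144 143 142]
 [145 144 146 145 143 142 142 141 144 144 142 144 144 143 142 142 141]
 [144 146 145 145 147 142 144 142 141 147 142 144 146 144 146 142 140]
 [145 145 147 143 141 144 145 143 142 144 144 144 144 143 141 141 140]
 [144 143 143 141 143 142 128  86  50 126 144 141 143 143 143 139 139]
 [141 143 141 139 140 140  86  22  17  96 143 144 142 141 138 139 141]
 [139 140 140 139 139 139 100  11  11  53 144 139 140 142 142 139 137]
 [139 139 135 138 140 140 100  10  13  17  76  68 123 140 140 132 127]
 [136 136 136 114 116  74  71  12  11   9  68  69 140 139 147 106  22]
 [138 138 136 115 119  68  70  19  10   8  62  69  88 182 236 117  21]
 [138 138 137 138 111  70  70  47  21  32  64  69  65 162 238 167  13]
 [137 137 136 138  95  97  70  69  77 150  77  71  65 129 232 240 206]
 [139 138 141 138  75  99  83  76  92 160 118  93  63  63 198 239 238]
 [142 138 140 139  99 129 100  70  70  68  69 118  66  63 146 235 238]
 [141 140 138 140 111  79 133  68  68  74  87  98  95 101  71 196 231]
 [140 140 140 140 141  63 136 101  99  83  51  47  56  69  69 201 223]
 [140 140 148 192 223  62  48  53  64  70  69  68  70  69  71 191 223]
 [140 171 214 223 224  76  65  71  69  70  70  68  70  69  70 186 223]]
dish 0.002 bottle 0.0 beaker 0.0 cork 0.0 jar 0.095 wash 0.0 clamp 0.0 purple 0.233 red 0.0 stand 0.0
```

```bash
python3 - <<'E'
from h import *
a=cv2.imread('pics/scene1.png').astype(int);b=cv2.imread('pics/s8.png').astype(int);df=np.abs(a-b).max(2)
for n,(x,y) in dict(purple=(294,182),jar=(317,208),bottle=(306,235),stand=(250,245),wash=(201,232)).items(): print(n,(df[y-10:y+10,x-10:x+10]>60).mean().round(3))
for i in (a,b):
    m=((i[...,0]-i[...,1]>30)&(i[...,2]-i[...,1]>15)&(np.arange(420)[:,None]<220));ys,xs=np.where(m);print('purple',xs.min(),xs.max(),ys.min(),ys.max())
s=sense();print(s['dq'].round(3));print(ctrl.finish_job())
E
```

```text
purple 0.1
jar 0.028
bottle 0.0
stand 0.0
wash 0.0
purple 282 306 169 195
purple 282 306 170 195
[ 0.018  0.031 -0.014 -0.002 -0.003  0.002]
the job is handed in; nothing more can be done
None
```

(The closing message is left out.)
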